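# Set the swivel hook of a drip stand and hang a test tile on it

### The arm

A 7-joint arm with a two-finger parallel gripper is mounted at the origin on a cart in front of the work surface, level with it; the furniture and walls round the work are solid. World frame = base frame: x ahead of the robot, y to its left, z up, the work surface at z = 0. Lengths are in m, angles in rad, forces in N, time in s.
With the tool pointing down it reaches from about 0.35 to 0.9 m from the base axis. Payload 8.1 kg.
Tool frame: the origin (TCP) lies between the finger pads; the fingertips stand 17 mm ahead of it and the grasp point (between the pads) lies 2 mm behind it (ctrl.tip_reach is the distance from the TCP to the fingertips, in m); z points along the fingers, y is the line along which they close (so a half turn about z gives the same grasp; the last joint's range is limited). The gripper opens to 85 mm and grips with 20 to 120 N. Pads are 22 mm wide; open, the fingers measure 114 mm over their backs; the gripper's body (76 mm by 85 mm) begins 54 mm behind the grasp point. The pads swing forward as they close: fully open they stand 13 mm farther back than shut.
Start: joints at [1.134, 0.434, 0.025, 1.573, -0.012, 1.134, -0.075], TCP at [0.205, -0.591, 0.248] pointing down, gripper open.
Joint ranges: [-2.62, 2.62], [-0.44, 2.09], [-1.27, 1.32], [0.08, 2.57], [-1.32, 4.46], [0.12, 2], [-2.74, 2.74]. Speed limits (rad/s): [2.22, 2.22, 3.01, 3.01, 3.14, 3.14, 3.14].

### API

Orientations are given as a unit quaternion [x, y, z, w].
In Python, from station import ctrl, vision, regions_of, place_of gives the robot as it stands.
- The arm moves only by the tool servo_tool, never from a script. Its argument "series" is one flat list of numbers, 7 for each row, row after row: the shift along the tool's x, y, z in cm, then the turn, a rotation vector about the tool's x, y, z in degrees, then the closure, from 0 (fully open) to 1 (shut). In form: [x, y, z, wx, wy, wz, jaw, x, y, z, wx, wy, wz, jaw, ...]. A call has 1 to 20 rows; each row shifts and turns the commanded pose from where the row before left it, along the tool's axes as they then stand; what a row does not reach is not made up. A row lasts 1/10 s, in which the tool goes at most 50 mm and 8.59 degrees, less where a joint would pass 70% of its speed; a pose out of reach is approached as far as the arm can. A call with a gripper value outside its range is refused whole. The fingers move at their own pace and stop on an object; "newtons" is the grip in N (left out, the last holds). Time passes only in rows, so rows that do not move let the fingers close. It gives the time, the measured TCP pose, the force, the opening and the grip force at its end, in the units of the state.
- ctrl.sense(): the state, without advancing time (a new reading comes with each control period).
- vision.get_image(name): name is "side" or "top" or "wrist"; returns the picture (400x640x3 uint8, red, green, blue); there is no depth.
- vision.camera_info(name): a dict with "intrinsics" (3x3 intrinsics, pixels), "k1" (the pictures are not rectified: a ray, as slopes to the right and down, at radius r is drawn at 1 + k1 r^2 times it, then the intrinsics apply), "eye" and "attitude" of the camera in the world. Camera axes: x right, y up, looking along -z (the intrinsics and any distortion apply to the point x, -y, -z); pixel columns grow to the right and rows downward; lengths in m; the calibration is good to about 2 mm. A picture is of the moment at which its call begins: read the wrist's pose just before it. camera_info takes no time and is no camera call; for the wrist camera it gives the pose at the moment of the call.
- ctrl.job_done(): hands the job in; it is judged then, once.
Trained networks look in the newest picture that a camera, given by its name, has taken for a name from the list of things; names that differ only in an ending like _2 or _b are one class to them, and where a whole thing is asked for, a point or a joint stands for the part that bears it (a point fixed in the world has none). Each returns a list of dicts, best first, with "conf" (0 to 1); they miss things now and then, are a little off and sometimes report something else, mostly with a low value. They report only what shows in the picture. A call takes as long as a camera call. They do not tell look-alikes from the thing itself.
- regions_of(camera, thing): "pixels" (400x640 bool, what is visible of it).
- place_of(camera, thing): "position" ([x, y, z] in m, in world coordinates, good to about 4 mm: a listed point, or the origin of a listed thing).
The state is a dict: "time": time; "qpos": joint angles; "qd": joint speeds; "joint_torque": joint torques, N m; "ee_pos": TCP position; "tcp_rot": TCP orientation; "force": force on the tool from outside, world axes, zero at the start; "torque": the same for the moment, N m; "grip_width": opening from 0.0 (shut) to 1.0 (fully open); "gripper_force": force on a finger pad.
Only numpy, scipy, OpenCV 4.12 (cv2) and the standard library are available. Lean on these libraries where they do the work, as an engineer would, in place of code of your own. Each camera call takes 0.05 s, during which the arm holds its last target. There are 200 camera calls.

### The job

The hook of the drip stand has been left swung aside: turn it round to the front, over the tray, until its cross pin drops fully home into the slot of the collar. Only then pick up the glazed test tile and hang it by its hole in the dip of the hook, hanging freely over the tray. Be gentle: do not force the pin against the collar once it has dropped, do not knock or press the tile against the hook, do not topple the tile, and leave the rinse jar, the glaze pot and the mug where they are.

Things in the scene. Friction and masses are not known exactly. Their poses are not given: they have to be found in the camera images.
- stand: Steel drip stand, fixed: base plate 112 x 112 x 14 mm with a round column 27 mm across, its top at z = 0.130. Origin: centre of the base's underside, on the column's axis; z up. Its front is its -x side, where a tray (170 x 260 mm, 16 mm high, fixed) lies.
- collar_top (a point): On the column's axis, at the top of the collar (41 mm across, z = 0.139) clamped on the column. Two slots in its upper edge, one in front and one behind, 9 mm wide, floor at z = 0.130. The collar (not this point) is clamped up to 0.5 rad round either way from the stand's front: that angle is not measured; find the front slot by feel or by eye.
- hook: Loose steel swivel hook, 300 g; its stem (14 mm across, 1 mm play all round) reaches 69 mm down into the column, so it turns freely, wobbles by 2 degrees and can be lifted out. Origin: on the stem's axis, at the middle of the cross pin; z up. Starts 1.15 to 1.75 rad clockwise from above (towards the robot's left) from the stand's front; turn it back counterclockwise.
- hook_pin (a point): Centre of the cross pin (= hook origin). The pin, 6 mm across, 43 mm long, lies along the hook's x. Riding on the collar it is at z = 0.142; dropped home by its own weight, at z = 0.133, and the hook then has only 0.1 rad of play. Riding, the rod yields to under 1 N; once home, 5 N at 60 mm from the axis is harmless, 12 N is forcing it.
- hook_head (a point): Centre of the hook's round head, 25 mm across, from 10 to 34 mm above the pin. From it a round rod, 6 mm thick, points along the hook's -x: at x = -0.030 its axis is 22 mm above the pin; it slopes straight down to the dip (x = -0.095, 10 mm above the pin), then rises at 30 degrees to the tip.
- hook_seat (a point): Rod axis at the dip of the hook, the place where the tile has to hang: hook frame (-0.095, 0, 0.010).
- hook_tip (a point): Rod axis at the tip of the hook: hook frame (-0.130, 0, 0.030); the end is a ball 8 mm across.
- tile: Glazed ceramic test tile, upside-down T on its foot, about 170 g: upright plate 8 mm thick (along its x), 72 mm wide (along its y), its top 110 mm above the origin; foot 44 mm (x) by 72 mm (y), 8 mm high. Origin: centre of the underside of the foot. May hang either way round. Gripped by its faces 22 mm beside the middle, the fingers pass clear of the rod.
- tile_hole (a point): Centre of the hole through the tile's plate, 16 mm across, axis along the tile's x, 92 mm above the tile's origin. Hung freely, it is 5 mm below hook_seat.
- rinse_jar: Clear glass rinse jar 84 x 84 x 124 mm, a bystander; origin at the centre of its underside.
- glaze_pot: Small glaze pot with a black lid, 48 x 48 x 53 mm, a bystander; origin at the centre of its underside. Behind it, from about x = 0.57 and y = -0.18 to the right, stands a tall carton, which the arm must go round.
- mug: White mug 88 x 123 x 92 mm, a bystander; origin at the centre of its underside.
Things that resemble listed ones, but are neither listed nor needed, are in the scene too. There is more than one size of the hook; the job needs the smaller.

How it is judged:
By the outcome, as a careful person would: the job done as asked, in the order asked, and still so for the second after the job is handed in, with the robot touching nothing.
It also fails if it takes over 64 s, if anything falls off the work surface, if the arm or the gripper's body presses on something with over 40 N, if the wrist force passes 120 N, or if a joint passes its speed limit or range.

## Working session

There is one attempt and no reset: what is moved stays moved. The work goes in short steps, Python scripts to look and compute and a tool call to move; the robot and the scene stay as the last step left them, time stands still between calls to the robot, and variables do not carry over. Pictures are saved under pics/ and viewed, at most 13 in all, crops included, and the job is handed in when it is done.

Besides the shell and the picture viewer there is one more tool, called after "Request:" as name(argument=value, ...) on one line, values as JSON. servo_tool: Moves the arm, as the interface text tells. Its arguments: {"type":"object","properties":{"series":{"type":"array"},"newtons":{"type":"number"}},"required":["series"]}

```bash
mkdir -p pics; ls; python3 - <<'E'
from station import ctrl, vision, regions_of, place_of
import cv2,numpy as np
for c in ["side","top"]:
    im=vision.get_image(c); cv2.imwrite(f"pics/{c}0.png",im[:,:,::-1])
    i=vision.camera_info(c); print(c,np.round(i["eye"],3),i["intrinsics"][0][0])
    for t in ["stand","collar_top","hook","hook_pin","hook_head","hook_seat","hook_tip","tile","tile_hole","rinse_jar","glaze_pot","mug"]:
        print(t,[(np.round(d["position"],3).tolist(),round(d["conf"],2)) for d in place_of(c,t)])
s=ctrl.sense();print(s["time"],s["tcp_rot"],s["ee_pos"],ctrl.tip_reach)
E
```

```text
pics
side [ 0.177 -1.283  1.036] 505.6835402929385
stand [([0.572, 0.199, -0.002], 0.95)]
collar_top [([0.57, 0.202, 0.139], 0.63)]
hook [([0.568, 0.198, 0.001], 0.68), ([0.758, 0.313, 0.019], 0.64), ([0.573, 0.201, 0.142], 0.49)]
hook_pin [([0.754, 0.308, 0.014], 0.7), ([0.567, 0.203, 0.143], 0.39)]
hook_head [([0.785, 0.298, 0.015], 0.62), ([0.574, 0.203, 0.167], 0.49)]
hook_seat [([0.543, 0.291, 0.15], 0.41)]
hook_tip [([0.529, 0.324, 0.174], 0.58)]
tile [([0.454, -0.143, 0.001], 0.84)]
tile_hole [([0.454, -0.141, 0.097], 0.67), ([0.569, 0.197, -0.002], 0.3)]
rinse_jar []
glaze_pot [([0.43, -0.323, -0.002], 0.94), ([0.572, 0.202, 0.169], 0.67)]
mug [([0.559, 0.554, 0.001], 0.61)]
top [-0.352 -0.091  1.522] 444.5602593206077
stand [([0.572, 0.2, 0.001], 0.96)]
collar_top [([0.572, 0.205, 0.137], 0.85)]
hook [([0.757, 0.315, 0.012], 0.81), ([0.573, 0.201, 0.142], 0.7), ([0.452, -0.142, 0.09], 0.46)]
hook_pin [([0.752, 0.312, 0.015], 0.68), ([0.572, 0.204, 0.141], 0.61), ([0.541, 0.29, 0.152], 0.51)]
hook_head [([0.573, 0.198, 0.165], 0.6), ([0.783, 0.301, 0.014], 0.46)]
hook_seat [([0.831, 0.424, 0.008], 0.67), ([0.543, 0.294, 0.152], 0.51), ([0.574, 0.201, 0.162], 0.34)]
hook_tip [([0.881, 0.446, 0.001], 0.75), ([0.533, 0.325, 0.173], 0.42)]
tile [([0.449, -0.144, -0.0], 0.73)]
tile_hole [([0.452, -0.146, 0.092], 0.75)]
rinse_jar [([0.645, -0.082, -0.002], 0.86), ([0.57, 0.202, 0.14], 0.74)]
glaze_pot []
mug [([0.564, 0.555, 0.002], 0.78)]
1.3 [ 9.86117024e-01  1.66051843e-01  1.52882172e-05 -7.63972726e-06] [ 0.20474579 -0.59050009  0.24831426] 0.017
```

View images.

View pics/side0.png

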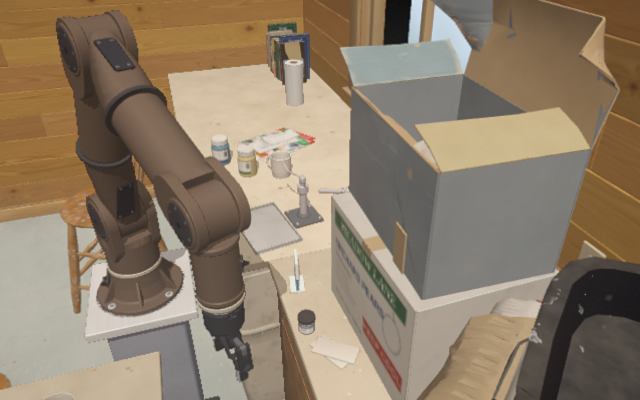

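View pics/top0.png

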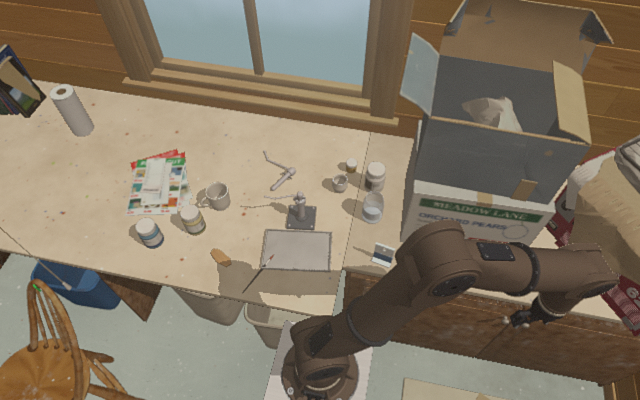

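```bash
cat > h.py <<'E'
from station import ctrl, vision, regions_of, place_of
import cv2,numpy as np
from scipy.spatial.transform import Rotation as R
def cam(c):
    i=vision.camera_info(c); K=np.array(i["intrinsics"]); a=np.array(i["attitude"])
    Rm=a if a.shape==(3,3) else R.from_quat(a).as_matrix()
    return K,i["k1"],np.array(i["eye"]),Rm
def onz(c,uv,z,C=None):
    K,k,e,Rm=C or cam(c); p=cv2.undistortPoints(np.array([[uv]],float),K,np.array([k,0,0,0.]))[0,0]
    d=Rm@np.array([p[0],-p[1],-1]); return e+d*(z-e[2])/d[2]
def proj(c,P,C=None):
    K,k,e,Rm=C or cam(c); q=(np.atleast_2d(P)-e)@Rm; q=q*[1,-1,-1]
    return cv2.projectPoints(q,np.zeros(3),np.zeros(3),K,np.array([k,0,0,0.]))[0][:,0]
E
python3 - <<'E'
from h import *
s=cv2.imread("pics/side0.png");t=cv2.imread("pics/top0.png")
f=lambda im,x,y,w,h:cv2.resize(im[y:y+h,x:x+w],(400,300),interpolation=cv2.INTER_CUBIC)
cv2.imwrite("pics/crops.png",np.vstack([np.hstack([f(s,240,165,100,75),f(s,255,235,80,60)]),np.hstack([f(t,235,185,112,84),f(t,345,225,80,60)])]))
E
```

```text
(no output)
```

View pics/crops.png

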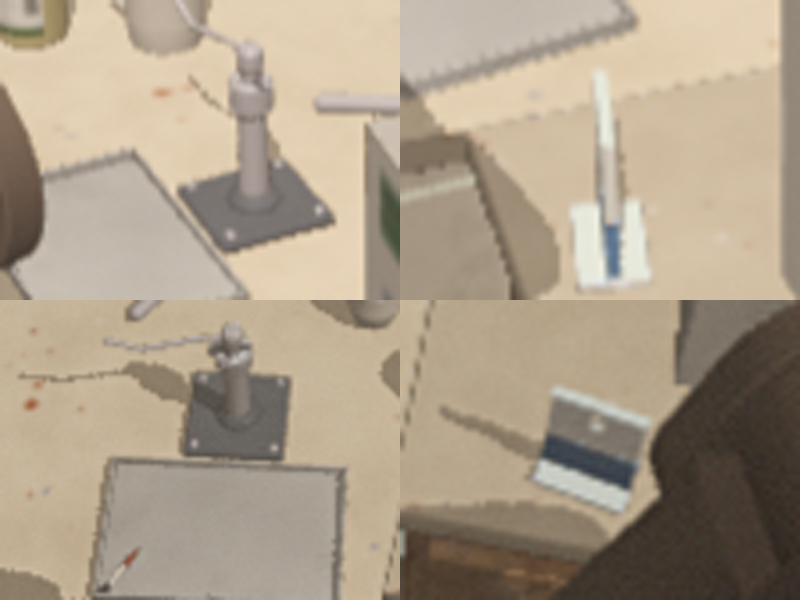

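```bash
python3 - <<'E'
from h import *
C=cam("top")
def seg(a,b,z):
    p,q=onz(0,a,z,C),onz(0,b,z,C); print(np.round(p,4),np.round(q,4),np.linalg.norm(q-p).round(4),"ang",np.degrees(np.arctan2(*(q-p)[[1,0]])).round(1))
seg((266.6,229.2),(331,232),.016)
seg((235+97*.28,185+300*.28),(235+113*.28,185+158*.28),.016)
seg((371.6,260.6),(390.4,267.4),.004)
seg((376,242.6),(395,248.6),.11)
s=ctrl.sense(); print(R.from_quat(s["tcp_rot"]).as_matrix().round(3))
K,k,e,Rm=cam("wrist"); print(e,Rm.round(3),K[0,0])
E
```

```text
[0.4828 0.319  0.016 ] [0.523  0.0685 0.016 ] 0.2538 ang -80.9
[0.3135 0.2869 0.016 ] [0.4826 0.3188 0.016 ] 0.1721 ang 10.7
[ 0.4386 -0.1065  0.004 ] [ 0.4251 -0.1802  0.004 ] 0.0749 ang -100.4
[ 0.4587 -0.1101  0.11  ] [ 0.4484 -0.1807  0.11  ] 0.0713 ang -98.3
[[ 0.945  0.327  0.   ]
 [ 0.327 -0.945  0.   ]
 [ 0.    -0.    -1.   ]]
[ 0.28350168 -0.5628102   0.37360062] [[ 0.328  0.894  0.305]
 [-0.945  0.31   0.105]
 [-0.001 -0.323  0.947]] 276.5486036111086
```

Request:
servo_tool(series=[0,-4.3,0,0,0,0,1,0,-4.3,0,0,0,0,1,0,-4.3,0,0,0,0,1,4.1,-0.18,0,0,0,-4.8,1,4.1,-0.18,0,0,0,-4.8,1,4.1,-0.18,0,0,0,-4.8,1,4.1,-0.18,0,0,0,-4.8,1,4.1,-0.18,0,0,0,-4.8,1,4.1,-0.18,0,0,0,-4.8,1,4.1,-0.18,0,0,0,-4.8,1,4.1,-0.18,0,0,0,-4.8,1,4.1,-0.18,0,0,0,-4.8,1,4.1,-0.18,0,0,0,-4.8,1,4.1,-0.18,0,0,0,-4.8,1,4.1,-0.18,0,0,0,-4.8,1,4.1,-0.18,0,0,0,-4.8,1,4.1,-0.18,0,0,0,-4.8,1,4.1,-0.18,0,0,0,-4.8,1,4.1,-0.18,0,0,0,-4.8,1,4.1,-0.18,0,0,0,-4.8,1], newtons=30)

```text
time: 3.3
ee_pos: [0.4824, 0.0878, 0.2485]
tcp_rot: [0.637, 0.771, 0.0, 0.0]
force: [0.6, 0.7, 1.1]
grip_width: 0.0
gripper_force: 0.0
```

Request:
servo_tool(series=[3.36,2.64,0,0,0,0,1,3.36,2.64,0,0,0,0,1,3.36,2.64,0,0,0,0,1,3.36,2.64,0,0,0,0,1,3.36,2.64,0,0,0,0,1,0,0,0,0,0,-7.6,1,0,0,0,0,0,0,1])

```text
time: 4.0
ee_pos: [0.5806, 0.2771, 0.2476]
tcp_rot: [0.584, 0.812, -0.0, -0.001]
force: [-0.2, -0.8, -0.3]
grip_width: 0.001
gripper_force: 0.0
```

```bash
python3 - <<'E'
from h import *
s=ctrl.sense();print(s["ee_pos"],s["force"])
C=cam("wrist");im=vision.get_image("wrist"); cv2.imwrite("pics/w1.png",im[:,:,::-1])
for t in ["collar_top","hook_pin","hook_head","hook_seat","hook_tip"]:
    print(t,[(np.round(d["position"],3).tolist(),round(d["conf"],2)) for d in place_of("wrist",t)])
E
```

```text
[0.58061461 0.27707742 0.24761137] [-0.24685279 -0.75392659 -0.31355898]
collar_top [([0.572, 0.203, 0.14], 0.67)]
hook_pin [([0.573, 0.203, 0.144], 0.78), ([0.761, 0.311, 0.014], 0.58), ([0.572, 0.203, 0.137], 0.49)]
hook_head [([0.572, 0.2, 0.166], 0.59), ([0.787, 0.296, 0.019], 0.59)]
hook_seat [([0.542, 0.291, 0.151], 0.82), ([0.831, 0.414, 0.005], 0.81)]
hook_tip [([0.533, 0.324, 0.177], 0.94), ([0.879, 0.451, 0.01], 0.91)]
```

View pics/w1.png

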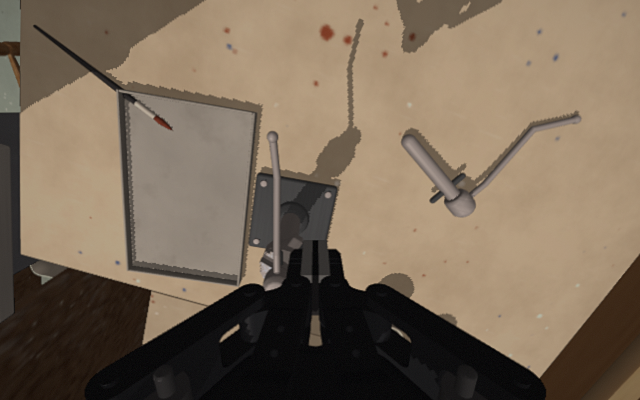

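Request:
servo_tool(series=[0,0,3.2,0,0,0,1,0,0,3.2,0,0,0,1,0,0,3.1,0,0,0,1,0,-0.5,0,0,0,0,1,0,-0.5,0,0,0,0,1,0.1,-0.36,0,0,0,-3,1,0.1,-0.36,0,0,0,-3,1,0.1,-0.36,0,0,0,-3,1,0.1,-0.36,0,0,0,-3,1,0.1,-0.36,0,0,0,-3,1,0.1,-0.36,0,0,0,-3,1,0.1,-0.36,0,0,0,-3,1,0.1,-0.36,0,0,0,-3,1])

```text
time: 5.6
ee_pos: [0.543, 0.2664, 0.1561]
tcp_rot: [0.403, 0.915, 0.001, 0.001]
force: [-0.8, -0.2, -0.1]
grip_width: 0.001
gripper_force: 0.2
```

```bash
python3 - <<'E'
from h import *
s=ctrl.sense();print(s["ee_pos"],s["force"])
im=vision.get_image("wrist"); cv2.imwrite("pics/w2.png",im[:,:,::-1])
for t in ["hook_pin","hook_seat","hook_tip"]:
    print(t,[(np.round(d["position"],3).tolist(),round(d["conf"],2)) for d in place_of("wrist",t)])
E
```

```text
[0.54301364 0.26641757 0.15613479] [-0.83372561 -0.23508968 -0.09774556]
hook_pin [([0.761, 0.31, 0.016], 0.82)]
hook_seat [([0.832, 0.414, 0.005], 0.88), ([0.515, 0.275, 0.15], 0.81)]
hook_tip [([0.491, 0.304, 0.172], 0.57), ([0.875, 0.452, 0.01], 0.56)]
```

View pics/w2.png

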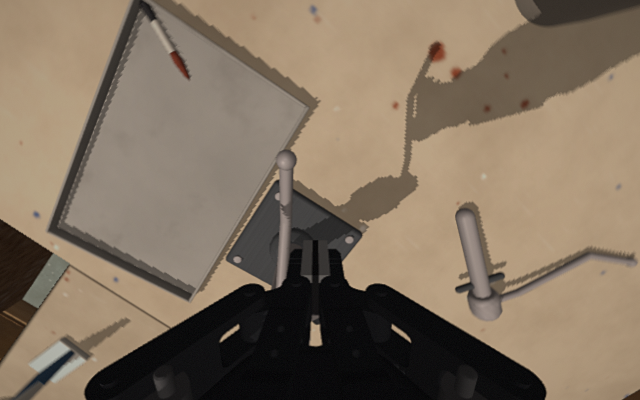

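Request:
servo_tool(series=[0.1,-0.36,0.15,0,0,-3,1,0.1,-0.36,0.15,0,0,-3,1,0.1,-0.36,0,0,0,-3,1,0.1,-0.36,0,0,0,-3,1,0.1,-0.36,0,0,0,-3,1,0.1,-0.36,0,0,0,-3,1,0.1,-0.36,0,0,0,-3,1,0.1,-0.36,0,0,0,-3,1,0.06,-0.24,0,0,0,-2,1])

```text
time: 6.7
ee_pos: [0.5176, 0.2459, 0.1511]
tcp_rot: [0.188, 0.982, 0.0, 0.001]
force: [1.0, -0.2, -0.0]
grip_width: 0.0
gripper_force: 0.1
```

```bash
cat > look.py <<'E'
from h import *
s=ctrl.sense();print(np.round(s["ee_pos"],4),np.round(s["force"],2),np.round(s["torque"],2))
for c in ["wrist","top","side"]:
    vision.get_image(c)
    for t in ["hook_pin","hook_seat","hook_tip"]:
        for d in place_of(c,t):
            p=np.array(d["position"])
            if np.hypot(*(p[:2]-[.572,.2015]))<.15 and p[2]>.12: print(c,t,p.round(3),round(d["conf"],2),"ang",np.degrees(np.arctan2(p[1]-.2015,p[0]-.572)).round(1)%360)
E
python3 look.py
```

```text
[0.5176 0.2459 0.1511] [ 0.98 -0.25 -0.05] [ 0.04 -0.03 -0.03]
wrist hook_seat [0.484 0.241 0.152] 0.6 ang 156.0
wrist hook_tip [0.454 0.253 0.178] 0.89 ang 156.3
wrist hook_tip [0.489 0.24  0.151] 0.25 ang 154.8
top hook_pin [0.572 0.203 0.133] 0.42 ang 78.1
top hook_pin [0.57  0.203 0.139] 0.18 ang 141.3
top hook_seat [0.479 0.226 0.142] 0.47 ang 165.2
top hook_tip [0.444 0.232 0.166] 0.56 ang 166.5
side hook_pin [0.565 0.203 0.133] 0.63 ang 163.9
side hook_pin [0.442 0.233 0.164] 0.22 ang 166.3
side hook_seat [0.484 0.226 0.138] 0.6 ang 164.8
side hook_tip [0.442 0.234 0.161] 0.56 ang 165.8
```

```bash
python3 look.py; python3 - <<'E'
from h import *
w=vision.get_image("wrist")[:,:,::-1];s=vision.get_image("side")[:,:,::-1]
cv2.imwrite("pics/w3.png",np.hstack([cv2.resize(w[100:300,220:420],(500,500)),cv2.resize(s[165:235,265:335],(300,300),interpolation=3).repeat(1,0) if 0 else cv2.copyMakeBorder(cv2.resize(s[165:235,265:335],(300,300),interpolation=3),0,200,0,0,0)]))
E
```

```text
[0.5173 0.2459 0.1503] [ 0.1  -0.57 -0.9 ] [ 0.01  0.01 -0.02]
wrist hook_seat [0.48  0.226 0.142] 0.58 ang 165.3
wrist hook_tip [0.448 0.235 0.166] 0.63 ang 164.8
top hook_pin [0.572 0.203 0.134] 0.53 ang 85.9
top hook_seat [0.481 0.228 0.145] 0.53 ang 163.5
top hook_tip [0.446 0.236 0.162] 0.54 ang 164.6
side hook_pin [0.565 0.204 0.133] 0.67 ang 158.6
side hook_seat [0.574 0.203 0.156] 0.62 ang 48.4
side hook_seat [0.48  0.222 0.14 ] 0.48 ang 167.6
side hook_tip [0.444 0.235 0.16 ] 0.62 ang 165.4
```

View pics/w3.png

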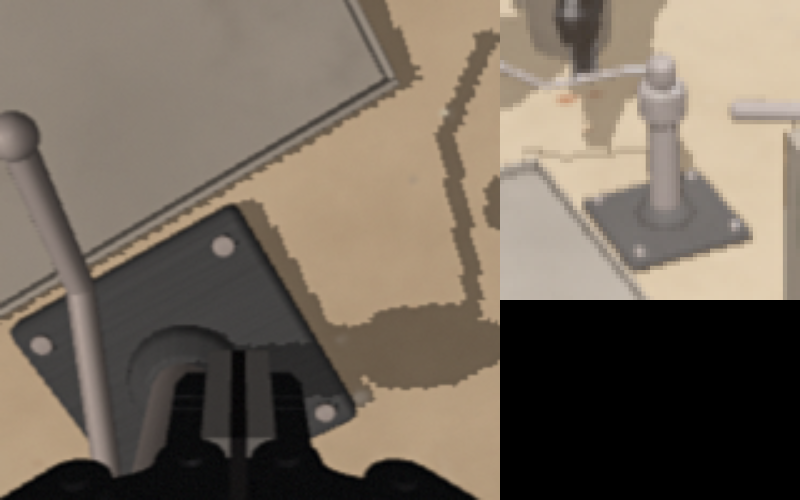

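Request:
servo_tool(series=[0,1.0,0,0,0,0,1,0,0,-3.3,0,0,0,1,0,0,-3.3,0,0,0,1,0,0,-3.3,0,0,0,1,-0.88,-4.18,0,0,0,0,1,-0.88,-4.18,0,0,0,0,1,-0.88,-4.18,0,0,0,0,1,-0.88,-4.18,0,0,0,0,1,-0.88,-4.18,0,0,0,0,1,-0.88,-4.18,0,0,0,0,1,-0.88,-4.18,0,0,0,0,1,-0.88,-4.18,0,0,0,0,1,-0.88,-4.18,0,0,0,0,1,-0.88,-4.18,0,0,0,0,1])

```text
time: 9.4
ee_pos: [0.4485, -0.1671, 0.2497]
tcp_rot: [0.188, 0.982, -0.0, 0.001]
force: [1.2, -0.2, 0.2]
grip_width: -0.001
gripper_force: 0.0
```

Request:
servo_tool(series=[0,0,0,0,0,7.75,0.5,0,0,0,0,0,7.75,0.5,0,0,0,0,0,7.75,0.5,0,0,0,0,0,7.75,0.5,0,0,0,0,0,7.75,0.5,0,0,0,0,0,7.75,0.5,0,0,0,0,0,7.75,0.5,0,0,0,0,0,7.75,0.5,0,0,0,0,0,7.75,0.5,0,0,0,0,0,7.75,0.5,0,0,0,0,0,0,0.5])

```text
time: 10.5
ee_pos: [0.449, -0.1652, 0.2496]
tcp_rot: [0.762, 0.648, 0.0, 0.0]
force: [-0.5, -0.8, 0.0]
grip_width: 0.502
gripper_force: 0.0
```

```bash
python3 - <<'E'
from h import *
s=ctrl.sense();print(s["time"],np.round(s["ee_pos"],4),np.round(s["tcp_rot"],3),ctrl.tip_reach)
C=cam("wrist");im=vision.get_image("wrist"); cv2.imwrite("pics/w4.png",im[:,:,::-1])
for t in ["tile","tile_hole"]:
    print(t,[(np.round(d["position"],4).tolist(),round(d["conf"],2)) for d in place_of("wrist",t)])
np.savez("C4.npz",K=C[0],k=C[1],e=C[2],R=C[3])
E
python3 look.py
```

```text
10.5 [ 0.449  -0.1652  0.2496] [0.762 0.648 0.    0.   ] 0.017
tile [([0.4467, -0.1432, -0.0009], 0.59)]
tile_hole [([0.4501, -0.1416, 0.0928], 0.9)]
[ 0.4487 -0.1655  0.2494] [ 1.1  -0.84 -0.07] [-0.01  0.04  0.  ]
top hook_pin [0.573 0.202 0.135] 0.43 ang 30.3
top hook_seat [0.476 0.23  0.144] 0.61 ang 163.8
top hook_tip [0.447 0.232 0.164] 0.46 ang 166.5
side hook_seat [0.479 0.227 0.14 ] 0.44 ang 164.5
```

View pics/w4.png

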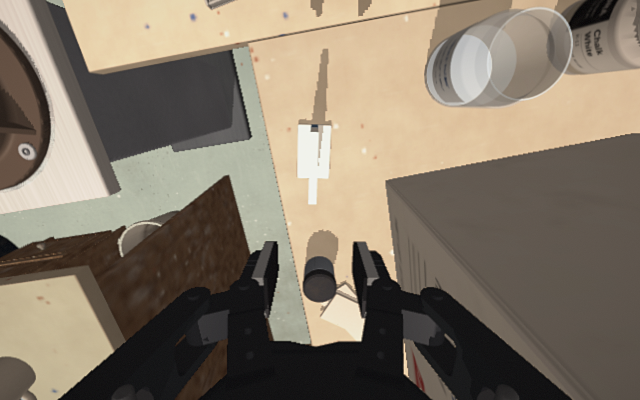

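```bash
python3 - <<'E'
from h import *
c=np.load("C4.npz");C=(c["K"],float(c["k"]),c["e"],c["R"])
im=cv2.imread("pics/w4.png");m=(im.min(2)>215).astype(np.uint8)
for r in range(120,208,4):
    x=np.where(m[r,280:345])[0]+280
    if len(x): print(r,x.min(),x.max(),end="; ")
P=lambda u,z:onz(0,u,z,C)[:2].round(4)
print()
for u,z in [((312.5,205.5),.11),((297,178.5),.008),((329.5,178.5),.008),((299,123),.008),((331,123),.008)]: print(u,P(u,z))
for y in (-.036,-.022,0,.036):
    p=np.array([.451,-.144,.11])+y*np.array([.162,.987,0]);print(y,proj(0,p,C).round(1))
E
```

```text
128 298 330; 132 298 330; 136 298 329; 140 298 329; 144 298 329; 148 298 329; 152 298 329; 156 298 328; 160 298 328; 164 298 328; 168 298 328; 172 298 328; 176 298 327; 180 309 316; 184 309 316; 188 309 316; 192 309 316; 196 309 316; 200 308 315; 
(312.5, 205.5) [ 0.4443 -0.1796]
(297, 178.5) [ 0.4227 -0.1746]
(329.5, 178.5) [ 0.4666 -0.1817]
(299, 123) [ 0.4386 -0.1026]
(331, 123) [ 0.4791 -0.1092]
-0.036 [[313.3 205.3]]
-0.022 [[313.3 192.2]]
0 [[313.3 170.8]]
0.036 [[313.3 133.3]]
```

Request:
servo_tool(series=[0,-0.2,0,0,0,1,0.5,0,0,4,0,0,0,0.5,0,0,4,0,0,0,0.5,0,0,4,0,0,0,0.5,0,0,2.5,0,0,0,0.5,0,0,1.45,0,0,0,0.5,0,0,0,0,0,0,0.5,0,0,0,0,0,0,0.5])

```text
time: 12.05
ee_pos: [0.4465, -0.1654, 0.0901]
tcp_rot: [0.767, 0.641, 0.0, -0.0]
force: [-0.3, -0.5, 1.0]
grip_width: 0.497
gripper_force: 0.0
```

```bash
python3 - <<'E'
from h import *
s=ctrl.sense();print(s["time"],np.round(s["ee_pos"],4),np.round(s["tcp_rot"],3))
im=vision.get_image("wrist"); cv2.imwrite("pics/w5.png",im[80:330,190:450,::-1])
E
```

```text
12.05 [ 0.4465 -0.1654  0.0901] [ 0.767  0.641  0.    -0.   ]
```

View pics/w5.png

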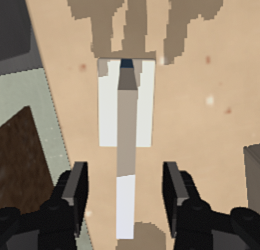

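Request:
servo_tool(series=[0,0,0,0,0,0,0.7,0,0,0,0,0,0,0.8,0,0,0,0,0,0,0.85,0,0,0,0,0,0,0.9,0,0,0,0,0,0,1,0,0,0,0,0,0,1,0,0,0,0,0,0,1,0,0,0,0,0,0,1], newtons=35)

```text
time: 12.9
ee_pos: [0.4466, -0.1656, 0.0902]
tcp_rot: [0.767, 0.642, 0.0, 0.0]
force: [-1.4, 0.7, 5.9]
grip_width: 0.087
gripper_force: 35.1
```

Request:
servo_tool(series=[0,0,-1,0,0,0,1,0,0,-3,0,0,0,1,0,0,-4,0,0,0,1,0,0,-4,0,0,0,1,0,0,-3,0,0,0,1,1.4,-0.44,-1,0,0,0,1,2.8,-0.88,0,0,0,0,1,3.6,-1.13,0,0,0,0,1,3.6,-1.13,0,0,0,0,1,3.6,-1.13,0,0,0,0,1,3.6,-1.13,0,0,0,0,1,3.6,-1.13,0,0,0,0,1,3.6,-1.13,0,0,0,0,1,3.6,-1.13,0,0,0,0,1,3.6,-1.13,0,0,0,0,1,2.8,-0.88,0,0,0,1.5,1,1.6,-0.5,0,0,0,1.5,1,0,0,0,0,0,1.5,1,0,0,0,0,0,0,1,0,0,0,0,0,0,1])

```text
time: 14.9
ee_pos: [0.3971, 0.2223, 0.2493]
tcp_rot: [0.792, 0.611, -0.001, 0.0]
force: [-0.5, -0.1, -1.8]
grip_width: 0.092
gripper_force: 34.4
```

```bash
cat > look2.py <<'E'
from h import *
s=ctrl.sense();p=s["ee_pos"];T=R.from_quat(s["tcp_rot"]).as_matrix()
print(s["time"],np.round(p,4),"xyaw",np.degrees(np.arctan2(T[1,0],T[0,0])).round(1),np.round(s["force"],2),s["grip_width"])
for c in ["wrist","side","top"]:
    im=vision.get_image(c); cv2.imwrite("pics/l_%s_%.2f.png"%(c,s["time"]),im[:,:,::-1])
    for t in ["tile_hole","hook_seat","hook_tip","hook_pin"]:
        for d in place_of(c,t):
            q=np.array(d["position"])
            if d["conf"]>.35 and .38>q[1]>.15 and q[0]<.62: print(c,t,q.round(4),round(d["conf"],2),"tool cm",((q-p)@T*100).round(2))
E
python3 look2.py
```

```text
14.9 [0.3971 0.2223 0.2493] xyaw 75.3 [-0.55 -0.09 -1.84] 0.09151717805541089
wrist tile_hole [0.403  0.2451 0.2485] 0.66 tool cm [ 2.36 -0.    0.08]
wrist hook_seat [0.4808 0.2255 0.142 ] 0.59 tool cm [ 2.45  8.02 10.72]
wrist hook_tip [0.4458 0.2311 0.1656] 0.61 tool cm [2.1  4.5  8.37]
wrist hook_pin [0.5744 0.2004 0.1352] 0.61 tool cm [ 2.4  17.72 11.4 ]
side tile_hole [0.4077 0.2466 0.2561] 0.5 tool cm [ 2.62  0.41 -0.68]
side hook_seat [0.4792 0.2239 0.1387] 0.57 tool cm [ 2.26  7.91 11.05]
side hook_tip [0.4452 0.2329 0.1599] 0.52 tool cm [2.26 4.39 8.94]
side hook_pin [0.5682 0.2049 0.1288] 0.43 tool cm [ 2.68 17.   12.04]
top tile_hole [0.4021 0.241  0.2512] 0.65 tool cm [ 1.94  0.01 -0.19]
top tile_hole [0.4029 0.2445 0.158 ] 0.5 tool cm [2.31 0.01 9.13]
top hook_seat [0.4766 0.2247 0.1425] 0.49 tool cm [ 2.27  7.64 10.67]
top hook_tip [0.4446 0.2334 0.1622] 0.55 tool cm [2.29 4.32 8.71]
top hook_pin [0.5721 0.2038 0.13  ] 0.58 tool cm [ 2.67 17.41 11.92]
```

Request:
servo_tool(series=[0,0,1,0,0,0,1,0,0,2,0,0,0,1,0,0,2.4,0,0,0,1,0,0,1.6,0,0,0,1,0,0,0.9,0,0,0,1,0,0,0,4,0,0,1,0,0,0,4,0,0,1,0,0,0,4,0,0,1,0,0,0,4,0,0,1,0,0,0,4,0,0,1,0,0.61,-0.22,0,0,0,1,0,0.61,-0.22,0,0,0,1,0,0.61,-0.22,0,0,0,1,0,0.61,-0.22,0,0,0,1,0,0,0,0,0,0,1,0,0,0,0,0,0,1,0,0,0,0,0,0,1])

```text
time: 17.35
ee_pos: [0.4221, 0.217, 0.1708]
tcp_rot: [0.779, 0.602, -0.106, -0.137]
force: [-0.5, -0.4, -1.7]
grip_width: 0.091
gripper_force: 34.8
```

```bash
python3 look2.py; python3 - <<'E'
import cv2,glob,numpy as np
w=cv2.imread(sorted(glob.glob("pics/l_wrist*"))[-1]);s=cv2.imread(sorted(glob.glob("pics/l_side*"))[-1])
cv2.imwrite("pics/v6.png",np.vstack([cv2.resize(w[130:330,200:440],(480,400),interpolation=3)]))
cv2.imwrite("pics/v6.png",np.hstack([cv2.resize(w[110:310,220:420],(500,500),interpolation=3),cv2.copyMakeBorder(cv2.resize(s[150:250,235:335],(300,300),interpolation=3),0,200,0,0,0)]))
E
```

```text
17.35 [0.4221 0.217  0.1708] xyaw 75.4 [-0.53 -0.42 -1.73] 0.09113777355792282
wrist tile_hole [0.4275 0.2403 0.1677] 0.73 tool cm [2.39 0.05 0.32]
wrist hook_seat [0.4755 0.2237 0.1413] 0.8 tool cm [2.   5.71 1.07]
wrist hook_tip [0.4451 0.237  0.1637] 0.92 tool cm [2.52 1.86 0.08]
side tile_hole [0.4303 0.2408 0.1778] 0.64 tool cm [ 2.51 -0.05 -0.72]
side hook_seat [0.4815 0.2235 0.1367] 0.59 tool cm [2.13 6.42 1.3 ]
side hook_tip [0.4449 0.2337 0.1604] 0.6 tool cm [2.19 2.04 0.37]
side hook_pin [0.4434 0.2351 0.1598] 0.58 tool cm [2.29 1.89 0.49]
side hook_pin [0.5636 0.2046 0.13  ] 0.43 tool cm [ 2.38 14.56 -0.95]
top tile_hole [0.4265 0.239  0.173 ] 0.76 tool cm [ 2.24 -0.19 -0.16]
```

View pics/v6.png

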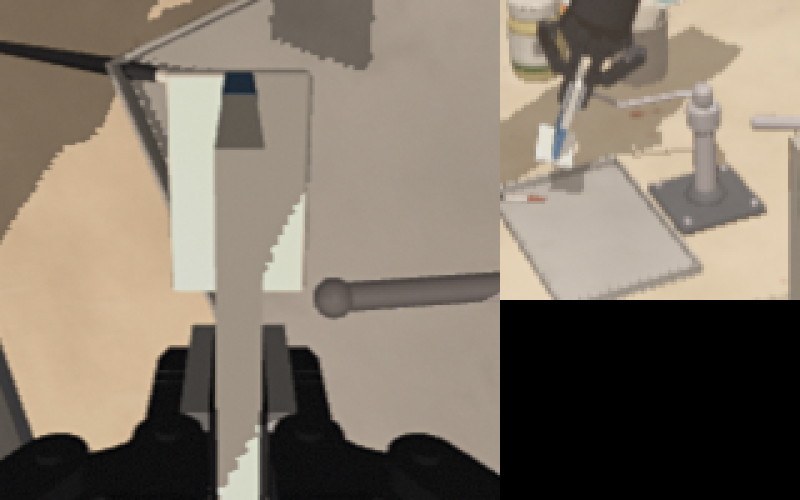

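```bash
python3 - <<'E'
from h import *
s=ctrl.sense();p=s["ee_pos"];T=R.from_quat(s["tcp_rot"]).as_matrix()
C=cam("wrist");K,k,e,Rm=C
def ray(uv):
    q=cv2.undistortPoints(np.array([[uv]],float),K,np.array([k,0,0,0.]))[0,0]
    return (e-p)@T*100,(Rm@np.array([q[0],-q[1],-1]))@T
def onplane(uv,ax,v):
    o,d=ray(uv);return (o+d*(v-o[ax])/d[ax]).round(2)
print("far top edge",onplane((316,169.5),2,-2.0),onplane((306,169.5),2,-2),onplane((326,169.5),2,-2))
for z in(0,.2,.4): print("ball",onplane((353.2,229.2),2,z))
print("rod pts (y~3.5..)",onplane((420,221.5+0),2,.6))
print("foot far corners",onplane((286,138.5),2,8.2),onplane((343.5,138.5),2,8.2))
E
```

```text
far top edge [ 5.93  0.06 -2.  ] [ 5.93 -0.33 -2.  ] [ 5.93  0.45 -2.  ]
ball [2.44 1.93 0.  ]
ball [2.34 1.96 0.2 ]
ball [2.25 1.99 0.4 ]
rod pts (y~3.5..) [2.59 5.46 0.6 ]
foot far corners [ 5.93 -2.13  8.2 ] [5.93 2.12 8.2 ]
```

Request:
servo_tool(series=[0.01,0.29,0.055,0,0,0,1,0.01,0.29,0.055,0,0,0,1,0.01,0.29,0.055,0,0,0,1,0.01,0.29,0.055,0,0,0,1,0.01,0.29,0.055,0,0,0,1,0,0.29,0.055,0,0,0,1,0,0.29,0.055,0,0,0,1,0,0.29,0.055,0,0,0,1,0,0,0,0,0,0,1])

```text
time: 19.0
ee_pos: [0.4425, 0.212, 0.1583]
tcp_rot: [0.78, 0.601, -0.106, -0.137]
force: [0.4, -0.3, -2.5]
grip_width: 0.086
gripper_force: 34.8
```

```bash
python3 look2.py; python3 - <<'E'
import cv2,glob,numpy as np
w=cv2.imread(sorted(glob.glob("pics/l_wrist*"))[-1]);s=cv2.imread(sorted(glob.glob("pics/l_side*"))[-1])
cv2.imwrite("pics/v7.png",np.hstack([cv2.resize(w[160:300,250:390],(500,500),interpolation=3),cv2.copyMakeBorder(cv2.resize(s[170:220,260:310],(300,300),interpolation=3),0,200,0,0,0)]))
E
```

```text
19.0 [0.4425 0.212  0.1583] xyaw 75.3 [ 0.45 -0.3  -2.46] 0.08555075460581218
wrist tile_hole [0.4479 0.2366 0.1574] 0.57 tool cm [ 2.52 -0.07  0.12]
wrist hook_seat [0.4809 0.2229 0.1436] 0.84 tool cm [2.03 3.73 0.21]
wrist hook_tip [0.4471 0.2361 0.1655] 0.59 tool cm [ 2.45 -0.4  -0.61]
wrist hook_pin [0.5729 0.2057 0.1328] 0.74 tool cm [ 2.71 12.87 -1.97]
side tile_hole [0.4526 0.2383 0.1646] 0.54 tool cm [ 2.8   0.07 -0.69]
side hook_seat [0.4794 0.2237 0.1379] 0.67 tool cm [2.07 3.77 0.8 ]
side hook_pin [0.5657 0.2077 0.1298] 0.41 tool cm [ 2.72 12.27 -1.43]
top tile_hole [0.4485 0.2321 0.16  ] 0.57 tool cm [ 2.1   0.01 -0.18]
top hook_pin [0.449  0.2302 0.1601] 0.55 tool cm [ 1.93  0.09 -0.22]
```

View pics/v7.png

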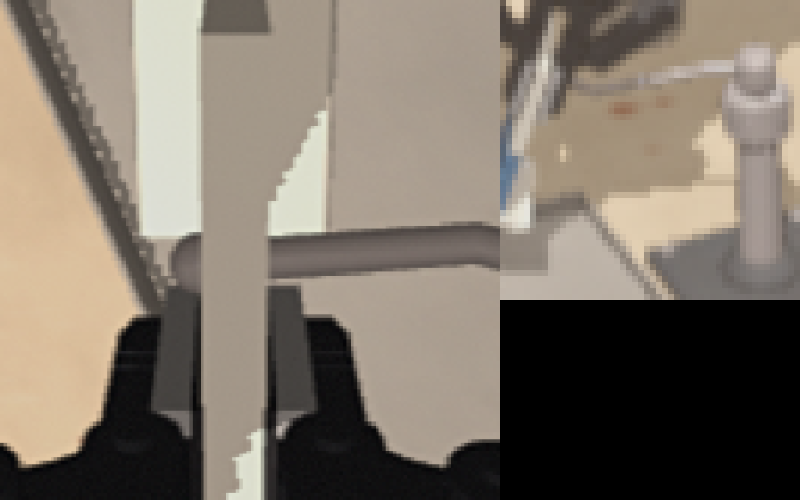

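Request:
servo_tool(series=[-0.01,0.3,0.055,0,0,0,1,-0.01,0.3,0.055,0,0,0,1,-0.01,0.3,0.055,0,0,0,1,-0.01,0.3,0.055,0,0,0,1,-0.01,0.3,0.055,0,0,0,1,-0.01,0.3,0.055,0,0,0,1,0,0,0,0,0,0,1,0,0,0,0,0,0,1])

```text
time: 20.55
ee_pos: [0.4573, 0.2076, 0.1494]
tcp_rot: [0.78, 0.602, -0.106, -0.138]
force: [0.4, 0.6, -2.2]
grip_width: 0.089
gripper_force: 34.8
```

Request:
servo_tool(series=[0,0.37,0.06,-4,0,0,1,0,0.365,0.09,-4,0,0,1,0,0.36,0.115,-4,0,0,1,0,0,0,0,0,0,1])

```text
time: 20.95
ee_pos: [0.4654, 0.206, 0.1445]
tcp_rot: [0.789, 0.611, -0.042, -0.054]
force: [-0.3, -0.3, -1.9]
grip_width: 0.09
gripper_force: 34.8
```

```bash
python3 look2.py
```

```text
20.95 [0.4654 0.206  0.1445] xyaw 75.5 [-0.33 -0.29 -1.91] 0.08978286548865436
wrist tile_hole [0.4713 0.2316 0.1461] 0.65 tool cm [ 2.63 -0.1  -0.14]
wrist hook_seat [0.4775 0.2293 0.1419] 0.84 tool cm [2.56 0.61 0.18]
wrist hook_tip [0.4462 0.2347 0.1636] 0.9 tool cm [ 2.3  -2.82 -1.53]
wrist hook_pin [0.575  0.2019 0.1329] 0.84 tool cm [ 2.35 10.77 -0.32]
side tile_hole [0.4763 0.2316 0.1471] 0.5 tool cm [ 2.75  0.37 -0.31]
side hook_pin [0.5646 0.203  0.1314] 0.59 tool cm [ 2.2   9.76 -0.03]
```

Request:
servo_tool(series=[-0.05,0.42,0.12,-4,0,0,1,-0.05,0.41,0.15,-4,0,0,1,0,0,0.1,0,0,0,1,0,0,0,0,0,0,1,0,0,0,0,0,0,1])

```text
time: 22.2
ee_pos: [0.4746, 0.202, 0.1392]
tcp_rot: [0.792, 0.611, -0.0, -0.0]
force: [0.7, 0.4, -1.8]
grip_width: 0.088
gripper_force: 34.9
```

```bash
python3 look2.py;python3 - <<'E'
import cv2,glob,numpy as np
w=cv2.imread(sorted(glob.glob("pics/l_wrist*"))[-1]);s=cv2.imread(sorted(glob.glob("pics/l_side*"))[-1])
cv2.imwrite("pics/v8.png",np.hstack([cv2.resize(w[160:300,250:390],(500,500),interpolation=3),cv2.copyMakeBorder(cv2.resize(s[170:220,260:310],(300,300),interpolation=3),0,200,0,0,0)]))
E
```

```text
22.2 [0.4746 0.202  0.1392] xyaw 75.3 [ 0.71  0.45 -1.81] 0.08803259685335608
wrist tile_hole [0.4789 0.2244 0.1397] 0.9 tool cm [ 2.28 -0.15 -0.05]
wrist hook_seat [0.479  0.2269 0.1422] 0.86 tool cm [ 2.52 -0.21 -0.3 ]
wrist hook_tip [0.4478 0.2335 0.1637] 0.73 tool cm [ 2.37 -3.4  -2.44]
wrist hook_pin [0.573  0.2038 0.1329] 0.58 tool cm [2.68 9.47 0.62]
side tile_hole [0.4836 0.226  0.1479] 0.62 tool cm [ 2.55  0.26 -0.87]
side hook_seat [0.5726 0.1988 0.1563] 0.45 tool cm [ 2.18  9.56 -1.72]
side hook_pin [0.5733 0.2012 0.136 ] 0.63 tool cm [2.43 9.57 0.31]
side hook_pin [0.5664 0.2019 0.1305] 0.57 tool cm [2.33 8.88 0.86]
top tile_hole [0.4783 0.2214 0.1405] 0.64 tool cm [ 1.97 -0.14 -0.13]
```

View pics/v8.png

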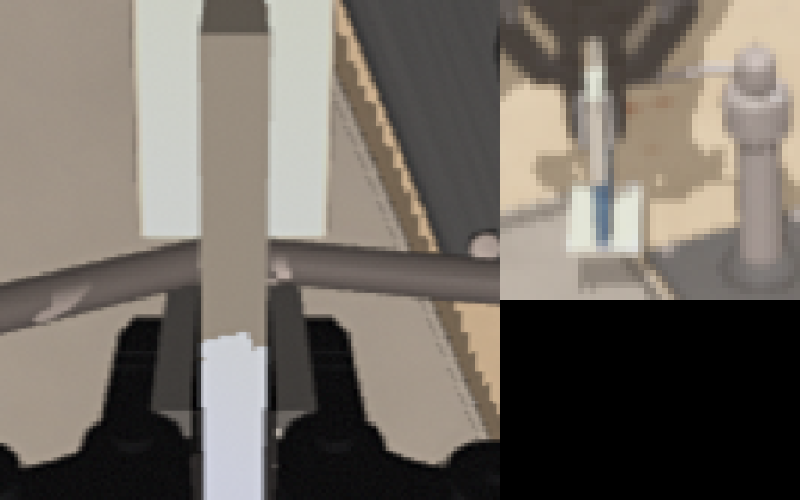

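Request:
servo_tool(series=[0,0,0.1,0,0,0,1,0,0,0,0,0,0,1,0,0,0,0,0,0,1])

```text
time: 23.25
ee_pos: [0.4742, 0.2021, 0.1382]
tcp_rot: [0.792, 0.611, -0.0, 0.0]
force: [0.3, -0.1, -2.5]
grip_width: 0.092
gripper_force: 34.9
```

Request:
servo_tool(series=[0,0,0.1,0,0,0,1,0,0,0,0,0,0,1,0,0,0,0,0,0,1])

```text
time: 23.55
ee_pos: [0.4743, 0.2021, 0.1372]
tcp_rot: [0.792, 0.611, -0.0, 0.0]
force: [0.2, -0.0, -2.4]
grip_width: 0.085
gripper_force: 34.9
```

Request:
servo_tool(series=[0,0,0.07,0,0,0,1,0,0,0,0,0,0,1,0,0,0,0,0,0,1])

```text
time: 23.85
ee_pos: [0.4743, 0.2021, 0.1366]
tcp_rot: [0.792, 0.611, -0.0, 0.0]
force: [-1.1, -0.2, -3.0]
grip_width: 0.092
gripper_force: 34.9
```

Request:
servo_tool(series=[0,0,0.05,0,0,0,1,0,0,0,0,0,0,1,0,0,0,0,0,0,1])

```text
time: 24.15
ee_pos: [0.4743, 0.2021, 0.1361]
tcp_rot: [0.792, 0.611, 0.0, 0.0]
force: [-0.2, -0.3, -2.2]
grip_width: 0.091
gripper_force: 34.9
```

Request:
servo_tool(series=[0,0,0.05,0,0,0,1,0,0,0,0,0,0,1,0,0,0,0,0,0,1])

```text
time: 24.45
ee_pos: [0.4744, 0.2022, 0.1356]
tcp_rot: [0.792, 0.611, 0.0, 0.0]
force: [-0.1, 0.9, -0.8]
grip_width: 0.089
gripper_force: 35.1
```

Request:
servo_tool(series=[0,0,0.04,0,0,0,1,0,0,0,0,0,0,1,0,0,0,0,0,0,1])

```text
time: 24.75
ee_pos: [0.4743, 0.2023, 0.1353]
tcp_rot: [0.792, 0.611, 0.0, 0.0]
force: [-0.9, 0.7, 1.7]
grip_width: 0.089
gripper_force: 35.4
```

Request:
servo_tool(series=[0,0,-0.03,0,0,0,1,0,0,0,0,0,0,1,0,0,0,0,0,0,0.85,0,0,0,0,0,0,0.8,0,0,0,0,0,0,0.75,0,0,0,0,0,0,0.7,0,0,0,0,0,0,0.7,0,0,0,0,0,0,0.7], newtons=20)

```text
time: 25.55
ee_pos: [0.4743, 0.2021, 0.1355]
tcp_rot: [0.792, 0.611, -0.0, 0.0]
force: [-0.3, -0.2, -0.8]
grip_width: 0.302
gripper_force: 0.0
```

```bash
python3 look2.py;python3 - <<'E'
import cv2,glob,numpy as np
w=cv2.imread(sorted(glob.glob("pics/l_wrist*"))[-1]);s=cv2.imread(sorted(glob.glob("pics/l_side*"))[-1])
cv2.imwrite("pics/v9.png",np.hstack([cv2.resize(w[120:320,220:420],(500,500),interpolation=3),cv2.copyMakeBorder(cv2.resize(s[170:220,260:310],(300,300),interpolation=3),0,200,0,0,0)]))
E
```

```text
25.55 [0.4743 0.2021 0.1355] xyaw 75.3 [-0.32 -0.17 -0.78] 0.3017313336386976
wrist tile_hole [0.4789 0.2241 0.1342] 0.97 tool cm [ 2.24 -0.11  0.13]
wrist hook_seat [0.4772 0.2201 0.1446] 0.97 tool cm [ 1.81 -0.17 -0.91]
wrist hook_tip [0.4438 0.2331 0.1616] 0.67 tool cm [ 2.22 -3.74 -2.61]
wrist hook_pin [0.5731 0.2022 0.1357] 0.74 tool cm [ 2.51  9.56 -0.02]
side hook_seat [0.5669 0.2056 0.1316] 0.75 tool cm [2.68 8.87 0.39]
side hook_pin [0.5679 0.2033 0.132 ] 0.54 tool cm [2.49 9.02 0.35]
top tile_hole [0.4796 0.2206 0.1368] 0.82 tool cm [ 1.92  0.04 -0.13]
```

View pics/v9.png

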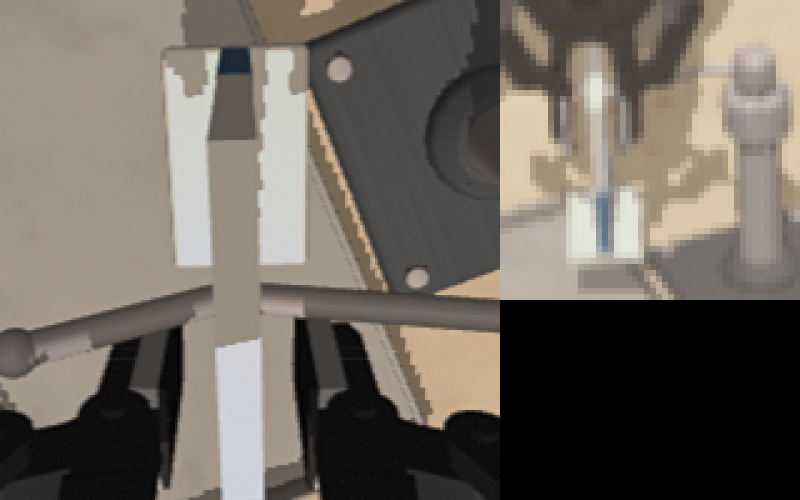

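Request:
servo_tool(series=[-0.5,0,0,0,0,0,0.7,-1,0,0,0,0,0,0.7,-1.5,0,0,0,0,0,0.7,-1.5,0,0,0,0,0,0.7,-1.5,0,0,0,0,0,0.7,-2,0,0,0,0,0,0.7,0,0,-3,0,0,0,0.7,0,0,-4,0,0,0,0.7,0,0,-4,0,0,0,0.7,0,0,0,0,0,0,0.7,0,0,0,0,0,0,0.7,0,0,0,0,0,0,0.7,0,0,0,0,0,0,0.7])

```text
time: 27.6
ee_pos: [0.4533, 0.1241, 0.2443]
tcp_rot: [0.792, 0.611, -0.001, -0.0]
force: [0.9, -0.3, -0.7]
grip_width: 0.299
gripper_force: 0.0
```

```bash
python3 look2.py; python3 - <<'E'
from h import *
for c in ["side","top"]:
  vision.get_image(c)
  for t in ["rinse_jar","glaze_pot","mug"]: print(c,t,[(np.round(d["position"],3).tolist(),round(d["conf"],2)) for d in place_of(c,t)[:1]])
E
```

```text
27.6 [0.4533 0.1241 0.2443] xyaw 75.3 [ 0.93 -0.29 -0.69] 0.2992907552752185
wrist tile_hole [0.48   0.2234 0.1338] 0.78 tool cm [10.29  0.09 11.04]
wrist hook_seat [0.4765 0.2223 0.1417] 0.67 tool cm [10.1  -0.22 10.25]
wrist hook_tip [0.4451 0.2292 0.1616] 0.76 tool cm [ 9.97 -3.44  8.26]
wrist hook_pin [0.5752 0.2064 0.1333] 0.64 tool cm [11.06  9.73 11.07]
wrist hook_pin [0.4809 0.2211 0.1398] 0.61 tool cm [10.09  0.24 10.44]
side hook_seat [0.4766 0.2247 0.1386] 0.52 tool cm [10.33 -0.27 10.56]
side hook_tip [0.443  0.2316 0.158 ] 0.57 tool cm [10.15 -3.7   8.62]
side hook_pin [0.48   0.2209 0.1378] 0.38 tool cm [10.05  0.15 10.64]
top tile_hole [0.479  0.2185 0.1368] 0.78 tool cm [ 9.79  0.12 10.74]
top hook_seat [0.4761 0.2246 0.1445] 0.43 tool cm [10.31 -0.32  9.97]
top hook_tip [0.4428 0.2331 0.1616] 0.61 tool cm [10.29 -3.76  8.26]
top hook_pin [0.5715 0.2065 0.1338] 0.38 tool cm [10.98  9.37 11.02]
side rinse_jar [([0.431, -0.324, -0.005], 0.59)]
side glaze_pot [([0.431, -0.324, -0.003], 0.71)]
side mug [([0.559, 0.554, -0.002], 0.83)]
top rinse_jar [([0.427, -0.326, -0.004], 0.33)]
top glaze_pot [([0.429, -0.324, -0.004], 0.72)]
top mug [([0.563, 0.555, 0.002], 0.94)]
```

Request:
servo_tool(series=[0,0,0,0,0,0,0.7,0,0,0,0,0,0,0.7,0,0,0,0,0,0,0.7,0,0,0,0,0,0,0.7,0,0,0,0,0,0,0.7,0,0,0,0,0,0,0.7,0,0,0,0,0,0,0.7,0,0,0,0,0,0,0.7,0,0,0,0,0,0,0.7,0,0,0,0,0,0,0.7,0,0,0,0,0,0,0.7,0,0,0,0,0,0,0.7,0,0,0,0,0,0,0.7,0,0,0,0,0,0,0.7,0,0,0,0,0,0,0.7])

```text
time: 30.25
ee_pos: [0.454, 0.1247, 0.2454]
tcp_rot: [0.792, 0.611, -0.0, 0.0]
force: [-0.2, 0.3, 1.2]
grip_width: 0.301
gripper_force: 0.0
```

```bash
python3 -c "
from station import ctrl
print(ctrl.job_done())"
```

```text
the job is handed in; nothing more can be done
None
```

The hook's pin dropped home in the collar slot (pin at about z = 0.133), the tile now hangs freely in the dip over the tray, and the job was handed in at about 30 s; no verdict came back, and I did not re-check the rinse jar's position at the end.

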